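Lock the grinding cup onto the bench mill and start it

TASK

Fit the steel grinding cup onto the bench mill: set its two orange lugs into the collar's slots, push it down against the spring and twist it clockwise until it is fully home at the stop. Only when the cup is locked, press the green start button all the way down and let go. Leave the other things on the bench where they are.

Things in the scene. Friction and masses are not known exactly. Their poses are not given: they have to be found in the camera images.
- cup_wing (a point): Loose grinding cup, about 250 g, upright on the bench: steel, 92 mm tall, 66 mm across, black lid 70 mm across (its top 58 mm above the underside) carrying an upright wing grip: bar 62 mm long, 22 wide, 34 tall, orange line on top. This point: on the cup's axis in the wing, 80 mm above the underside, 12 mm below the wing's top. x runs along the wing, z up the cup's axis.
- cup_lug (a point): Middle of one of the cup's two orange lugs, 35 mm from the axis, 10 mm above the underside. The lugs are 180 degrees apart in line with the wing, so a half turn makes no difference. Each is 14 mm wide, 8 mm tall, and reaches 42 mm from the axis. Below 28 mm the cup is a 60 mm spigot with a tapered foot, 52 mm at the underside.
- mill: Bench mill, fixed: white housing 170 x 170 mm, 85 mm tall; on top a grey collar 100 mm across, rim 110 mm above the bench; grey control pod 115 mm tall on its +y side. Origin on the bench under the collar's axis, z up. Blue marks lie on the mill's x axis: when the lugs are at the stop the wing points at them, 55 degrees clockwise (from above) from the slots. A wrong-way turn is blocked.
- mill_slot (a point): Middle of one of the two slots at the collar's rim, 38 mm from its axis, axes as the mill's. The slots, with orange marks, are 19 mm wide, 180 degrees apart, on the line 55 degrees (0.96 rad) counter-clockwise from the mill's x axis. The mouth between them is 63 mm across. The lip is 7 mm thick, its underside 18 mm above the collar's floor; lugs turn only below it.
- mill_seat (a point): Centre of the collar's floor, 85 mm above the bench, axes as the mill's. A sprung plate stands 10 mm above it, pushing up with 3 N there, 8 N fully down. In the slots but not pushed, the cup's underside is about 10 mm above this point; push it to under 4 mm (down to 0) to turn it; when locked and let go the spring lifts it to 4 mm, lugs against the lip.
- start_top (a point): Centre of the top of the green start button, 32 mm across, on the grey pod, 135 mm from the collar's axis along the mill's +y. Travel 6 mm down, spring return, 5 N fully down.
- start (a joint): Travel of the start button: 0 up, 0.006 m fully pressed; counts as pressed above 0.004.
- jar: Bystander: glass jar with a white cap, 58 mm across, 85 mm tall. Origin under its centre.
- beaker: Bystander: open metal cup, 68 mm across, 75 mm tall. Origin under its centre.
- tub: Bystander: white plastic tub 110 x 130 x 80 mm standing on the scale. Origin under its centre.
- sieve: Bystander: round sieve, 110 mm across, with a black handle, lying flat. Origin under the round's centre, handle along -x to 210 mm.
There are look-alikes about, which are no part of the job. What is shaped like the part that bears cup_wing but purple is not meant.

How it is judged:
By the outcome, as a careful person would: the job done as asked, in the order asked, and still so for the second after the job is handed in, with the robot touching nothing.
It also fails if it takes over 58 s, if anything falls off the work surface, if the arm or the gripper's body presses on something with over 40 N, if the wrist force passes 120 N, or if a joint passes its speed limit or range.

ROBOT

A 6-joint arm with a two-finger parallel gripper is mounted at the origin on the work surface. World frame = base frame: x ahead of the robot, y to its left, z up, the work surface at z = 0. Lengths are in mm, angles in degrees, forces in N, time in s.
With the tool pointing down it reaches from about 325 to 925 mm from the base axis. Payload 3.1 kg.
Tool frame: the origin (TCP) lies on the mounting face of the last link; the fingertips stand 173 mm ahead of it and the grasp point (between the pads) lies r.grip_depth ahead of it (r.grip_depth is the distance from the TCP to the grasp point, in mm); z points along the fingers, y is the line along which they close (so a half turn about z gives the same grasp; the last joint's range is limited). The gripper opens to 85 mm and grips with 20 to 120 N. Pads are 22 mm wide; open, the fingers measure 114 mm over their backs; the gripper's body (76 mm by 85 mm) begins 54 mm behind the grasp point. The pads swing forward as they close: fully open they stand 13 mm farther back than shut.
Start: joints at [-6.429, 12.427, 92.441, -0, 75.132, -6.429], TCP at [625.013, 0.021, 404.7] pointing down, gripper open.
Joint ranges: [-157.48, 157.48], [-44.54, 120.13], [17.64, 146.25], [-64.5, 244.5], [7.68, 150.69], [-147.95, 147.95]. Speed limits (degrees/s): [159.86, 159.86, 180, 180, 180, 180].

INTERFACE

Orientations are given as a 3x3 rotation matrix whose columns are the frame's x, y, z axes.
In Python, from cell import r gives the robot as it stands.
- The arm moves only by the tool drive_tool, never from a script. Its argument "steps" is text: rows parted by semicolons, each of 4 numbers parted by spaces: the shift along the tool's x, y, z in cm, then the turn about the tool's z in rad. In form: dx dy dz spin; .... A call has exactly 8 rows; each row is the pose to reach, as a shift and turn from the pose commanded when the call began, along the tool's axes at that moment; what a row does not reach only later rows make up. A row lasts 1/10 s, in which the tool goes at most 50 mm and 8.59 degrees, less where a joint would pass 70% of its speed; a pose out of reach is approached as far as the arm can. A call with a gripper value outside its range is refused whole. "fingers" is the gripper command: -1 is shut, 1 is fully open, values between are in proportion, set as the call begins (left out, the last holds). The fingers move at their own pace and stop on an object; the grip force is fixed at half the most. Time passes only in rows, so rows that repeat a pose let the fingers close, or fill a call up. It gives the time, the measured TCP pose, the force, the opening and the grip force at its end, in the units of the state.
- r.sense(): the state, without advancing time (a new reading comes with each control period).
- r.get_image(name): name is "scene" or "side" or "wrist"; returns the picture (400x640x3 uint8, red, green, blue); there is no depth.
- r.camera_model(name): a dict with "camera_matrix" (3x3 intrinsics, pixels), "k1" (the pictures are not rectified: a ray, as slopes to the right and down, at radius r is drawn at 1 + k1 r^2 times it, then the intrinsics apply), "R" (3x3) and "t" (3): a world point X has camera coordinates R X + t. Camera axes: x right, y down, z forward; pixel columns grow to the right and rows downward; lengths in mm; the calibration is good to about 2 mm. A picture is of the moment at which its call begins: read the wrist's pose just before it. camera_model takes no time and is no camera call; for the wrist camera it gives the pose at the moment of the call.
- r.hand_in(): hands the job in; it is judged then, once.
The state is a dict: "time": time; "qpos": joint angles; "qd": joint speeds; "effort": joint torques, N m; "ee_pos": TCP position; "orientation": TCP orientation; "force": force on the tool from outside, world axes, zero at the start; "torque": the same for the moment, N m; "opening": finger opening in mm; "gripper_force": force on a finger pad.
Only numpy, scipy, OpenCV 4.12 (cv2) and the standard library are available. Lean on these libraries where they do the work, as an engineer would, in place of code of your own. Each camera call takes 0.05 s, during which the arm holds its last target. There are 200 camera calls.

## Working session

There is one attempt and no reset: what is moved stays moved. The work goes in short steps, Python scripts to look and compute and a tool call to move; the robot and the scene stay as the last step left them, time stands still between calls to the robot, and variables do not carry over. Pictures are saved under pics/ and viewed, at most 10 in all, crops included, and the job is handed in when it is done.

Besides the shell and the picture viewer there is one more tool, called after ">>>" as name(argument=value, ...), one argument or row to a line, values as JSON. drive_tool: Moves the arm, as the interface text tells. Its arguments: {"type":"object","properties":{"steps":{"type":"string"},"fingers":{"type":"number"}},"required":["steps"]}

```bash
ls; mkdir -p pics; python3 - <<'E'
from cell import r
import cv2
for n in ("scene","side"):
    cv2.imwrite(f"pics/{n}0.png",r.get_image(n)[:,:,::-1]); m=r.camera_model(n); print(n,m)
s=r.sense(); print(s, r.grip_depth)
E
```

```text
pics
scene {'camera_matrix': array([[388.36831093,   0.        , 316.81326583],
       [  0.        , 388.36831093, 205.2887445 ],
       [  0.        ,   0.        ,   1.        ]]), 'k1': 0.021014622477349133, 'R': array([[-0.61242943,  0.79051688, -0.00364201],
       [ 0.55479951,  0.42652338, -0.71433557],
       [-0.56314092, -0.4395007 , -0.69979385]]), 't': array([ 365.90486067, -209.89242802, 1118.24105801])}
side {'camera_matrix': array([[479.00985058,   0.        , 319.59680242],
       [  0.        , 479.00985058, 197.03716129],
       [  0.        ,   0.        ,   1.        ]]), 'k1': -0.07307359292323239, 'R': array([[-0.99659043, -0.08190596, -0.00994633],
       [-0.03934702,  0.57775659, -0.81526017],
       [ 0.07252122, -0.81208912, -0.57900944]]), 't': array([ 552.83307723,  130.49251582, 1096.74281261])}
{'time': 0.1, 'qpos': array([-6.42658844e+00,  1.24721897e+01,  9.25200864e+01,  1.78395723e-04,
        7.51330061e+01, -6.42978943e+00]), 'qd': array([-0.06455609, -0.11881112, -0.08608623, -0.02610515, -0.09525367,
        0.01233719]), 'effort': array([-3.89421966e-04, -3.98076224e+01, -3.04969239e+01, -1.69335931e-04,
        4.17826959e-03,  6.71974954e-05]), 'ee_pos': array([6.24637256e+02, 8.52296048e-02, 4.03493797e+02]), 'orientation': array([[-5.47964601e-05,  9.99997639e-01, -2.17250694e-03],
       [ 9.99999968e-01,  5.53347950e-05,  2.47734992e-04],
       [ 2.47854623e-04, -2.17249330e-03, -9.99997609e-01]]), 'force': array([-0.47355652,  0.21809273,  0.12396111]), 'torque': array([ 0.01487204, -0.04209077, -0.03725701]), 'gripper_force': 0.0, 'opening': 85.24657049214578} 154.70000000000002
```

View pics/scene0.png

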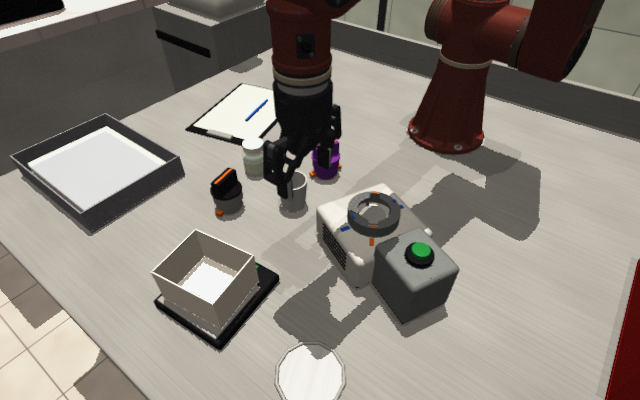

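View pics/side0.png

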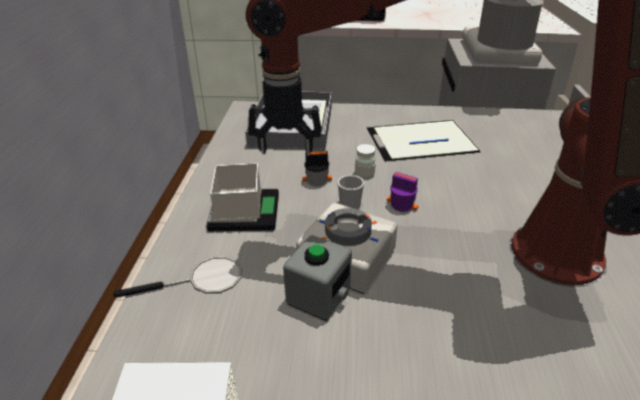

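The scene view shows the cup at about (227,190) with its orange wing line at (224,175). The collar is at (374,212), the button at (420,253), and the purple decoy at (326,160). In the side view the cup is at (317,165), the collar at (348,223) and the button at (317,254).

```bash
cat > h.py <<'E'
from cell import r
import numpy as np, cv2
def ray(m,uv):
    K=m["camera_matrix"]; d=np.array([(uv[0]-K[0,2])/K[0,0],(uv[1]-K[1,2])/K[1,1]]); x=d.copy()
    for _ in range(20): x=d/(1+m["k1"]*(x@x))
    return -m["R"].T@m["t"], m["R"].T@np.array([x[0],x[1],1])
def onz(m,uv,z):
    c,d=ray(m,uv); return c+d*(z-c[2])/d[2]
def proj(m,X):
    p=m["R"]@np.asarray(X,float)+m["t"]; x=p[:2]/p[2]; x=x*(1+m["k1"]*(x@x)); K=m["camera_matrix"]
    return np.array([K[0,0]*x[0]+K[0,2],K[1,1]*x[1]+K[1,2]])
HUE={"orange":(4,18,150,90),"blue":(100,125,120,50),"green":(45,80,120,50)}
def blobs(im,col,amin=6):
    h=cv2.cvtColor(im,cv2.COLOR_RGB2HSV); a,b,s,v=HUE[col]
    k=cv2.inRange(h,(a,s,v),(b,255,255))
    n,l,st,c=cv2.connectedComponentsWithStats(k)
    out=[]
    for i in range(1,n):
        if st[i,4]>=amin:
            p=np.argwhere(l==i)[:,::-1].astype(float); out.append((c[i],int(st[i,4]),p))
    return out
E
python3 - <<'E'
from h import *
np.set_printoptions(precision=1,suppress=True)
for n in ("scene","side"):
    im=cv2.imread(f"pics/{n}0.png")[:,:,::-1].copy(); m=r.camera_model(n)
    for col,zs in (("orange",(92,85,110,10)),("blue",(85,110)),("green",(120,))):
        for c,a,p in blobs(im,col):
            if 60<c[1]<300 and 200<c[0]<440: 
                print(n,col,c,a,*[onz(m,c,z)[:2] for z in zs])
E
```

```text
scene orange [410.7 124.6] 22 [160.2 -39. ] [149.7 -43.2] [187.1 -28. ] [ 37.6 -89. ]
scene orange [424.4 142.4] 28 [209.1  23.2] [199.3  19.7] [234.4  32.1] [ 93.9 -17.4]
scene orange [339.2 165.3] 6 [403.3 -87. ] [396.  -91.9] [422.2 -74.4] [ 317.5 -144.3]
scene orange [222.5 175.7] 69 [ 586.2 -266.2] [ 581.2 -273.4] [ 599.  -247.6] [ 528.1 -350.6]
scene orange [312.4 173.1] 22 [ 460.9 -117.5] [ 454.3 -122.8] [ 477.8 -103.9] [ 383.8 -179.4]
scene orange [374.5 192. ] 10 [430.6  21.8] [423.7  18.3] [448.6  30.7] [349.  -19.1]
scene orange [218.5 211.9] 31 [ 666.3 -189.9] [ 662.4 -196.2] [ 676.4 -173.9] [ 620.3 -262.8]
scene orange [373.  226.5] 10 [514.8  70.4] [508.9  67.6] [529.9  77.8] [445.8  36.9]
scene orange [371.5 241.3] 30 [547.5  87.6] [542.   84.9] [561.5  94.3] [483.5  56.7]
scene blue [255.9 110.1] 58 [ 339.1 -406.9] [ 367.9 -375.1]
scene blue [393.9 200.8] 9 [422.3  63.6] [447.2  74. ]
scene blue [400.9 206.1] 8 [427.4  82.5] [452.1  92. ]
scene blue [352.2 216.5] 11 [511.2  21.3] [532.1  33.6]
scene blue [345. 228.] 27 [544.7  27.4] [564.1  39.5]
scene green [420.3 250. ] 248 [535.4 173.4]
side orange [317.8 152.4] 41 [ 580.5 -266.6] [ 581.7 -278.6] [ 577.7 -235.6] [ 593.6 -407.7]
side orange [329.  176.5] 16 [ 542.3 -148.4] [ 543.  -159.2] [ 540.5 -120.7] [ 550.5 -274.8]
side orange [304.1 178.2] 11 [ 604.  -136.6] [ 605.3 -147.2] [ 600.5 -109.2] [ 619.9 -261.4]
side orange [388.9 198. ] 11 [395.6 -65.2] [394.7 -75.1] [397.8 -39.7] [ 385.4 -181.1]
side orange [414.5 206.1] 21 [337.9 -36.8] [336.4 -46.4] [341.7 -12.1] [ 320.5 -149.2]
side orange [373.2 222.3] 6 [433.3  29.6] [432.9  20.7] [434.5  52.5] [427.9 -74.4]
side blue [322.5 221.5] 6 [545.3  25.5] [542.7  57. ]
side blue [373.6 239.2] 11 [432.3  78.4] [434.  107.9]
side green [267.6 204.9] 207 [667.5  19.2]
side green [316.2 250.7] 165 [546.8 162.2]
```

>>> drive_tool(
  steps="-3 -0.5 0.5 0.14; -7 -1 1 0.29; -11 -2 2 0.44; -15.5 -2.5 3 0.59; -20 -3 4 0.74; -24 -3.5 5 0.89; -26.6 -4 5 1.03; -26.6 -4.2 5 1.17",
  fingers=1,
)

```text
time: 0.9
ee_pos: [581.8, -269.6, 353.3]
orientation: [[0.925, 0.381, -0.002], [0.381, -0.925, -0.0], [-0.002, -0.0, -1.0]]
force: [0.5, 0.4, -0.1]
opening: 85.2
gripper_force: 0.0
```

>>> drive_tool(
  steps="0 0 0 0.1; 0 0 0 0.2; 0 0 0 0.2; 0 0 0 0.2; 0 0 0 0.2; 0 0 0 0.2; 0 0 0 0.2; 0 0 0 0.2",
)

```text
time: 1.7
ee_pos: [583.0, -265.9, 354.8]
orientation: [[0.98, 0.2, 0.0], [0.2, -0.98, -0.0], [0.0, 0.0, -1.0]]
force: [-0.2, 0.1, 0.1]
opening: 85.2
gripper_force: 0.0
```

```bash
python3 - <<'E'
from h import *
np.set_printoptions(precision=2,suppress=True)
m=r.camera_model("wrist"); im=r.get_image("wrist"); cv2.imwrite("pics/w1.png",im[:,:,::-1])
s=r.sense(); print(s["ee_pos"],s["qpos"],s["orientation"],s["opening"]); print(-m["R"].T@m["t"])
for c,a,p in blobs(im,"orange"):
    w=np.array([onz(m,q,92)[:2] for q in p]); cc=w.mean(0); u=np.linalg.svd(w-cc,full_matrices=False)[2][0]; t=(w-cc)@u
    print(c,a,cc,np.degrees(np.arctan2(u[1],u[0])),np.ptp(t),onz(m,c,14)[:2])
E
```

```text
[ 583.05 -265.93  354.72] [-30.79  16.83  92.63   0.    70.54  47.69] [[ 0.98  0.2   0.  ]
 [ 0.2  -0.98 -0.  ]
 [ 0.    0.   -1.  ]] 85.29696412444574
[ 655.99 -250.68  323.31]
[317.75 148.66] 122 [ 630.28 -256.77] -81.33333648685596 9.745884016149361 [ 621.62 -258.83]
[316.57 201.22] 498 [ 586.02 -264.8 ] -170.71223876889061 55.88764511354153 [ 562.85 -269.5 ]
[ 17.91 281.48] 86 [442.13  15.41] -149.45395714754156 16.132726390391444 [370.04 105.13]
[225.22 313.08] 51 [ 454.68 -199.24] 164.63243335358072 13.633296486613041 [ 386.82 -181.9 ]
[177.34 387.77] 61 [ 339.64 -155.01] 153.6849167870483 21.62868983201964 [ 233.02 -122.77]
```

View pics/w1.png

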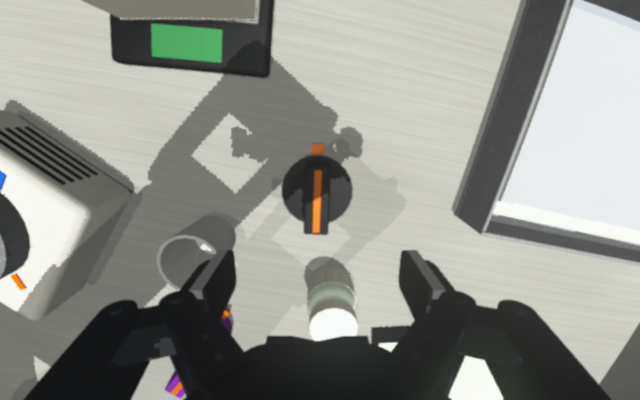

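The wrist view shows the cup lid at (318,190), with the wing line from (317,168) to (316,234). That puts it at (586,-265) with a yaw of 9.3°. Next: descend and grip.

>>> drive_tool(
  steps="0.1 0 1.5 0.02; 0.2 0 4 0.04; 0.3 0 6.5 0.04; 0.3 0 8.5 0.04; 0.3 0 10 0.04; 0.3 0 11 0.04; 0.3 0 11.6 0.04; 0.3 0 11.7 0.04",
)

```text
time: 2.55
ee_pos: [585.9, -265.4, 237.1]
orientation: [[0.987, 0.16, -0.001], [0.16, -0.987, 0.0], [-0.001, -0.0, -1.0]]
force: [-1.0, -0.8, -0.4]
opening: 85.1
gripper_force: 0.0
```

>>> drive_tool(
  steps="0 0 0 0; 0 0 0 0; 0 0 0 0; 0 0 0 0; 0 0 0 0; 0 0 0 0; 0 0 0 0; 0 0 0 0",
  fingers=-1,
)

```text
time: 3.35
ee_pos: [586.2, -265.4, 238.4]
orientation: [[0.987, 0.16, 0.001], [0.16, -0.987, -0.0], [0.001, 0.0, -1.0]]
force: [-0.8, 0.5, 3.9]
opening: 21.3
gripper_force: 59.6
```

>>> drive_tool(
  steps="0 0 -2 0; 0 0 -5 0; 0 0 -8.5 0; 0 0 -12 0; 0 0 -15 0; -1 -2 -16 -0.03; -3 -5.5 -16 -0.07; -5 -9 -16 -0.12",
)

```text
time: 4.15
ee_pos: [521.2, -184.0, 396.9]
orientation: [[0.961, 0.278, -0.001], [0.278, -0.961, 0.0], [-0.001, -0.001, -1.0]]
force: [0.6, -0.0, -1.2]
opening: 20.9
gripper_force: 59.0
```

>>> drive_tool(
  steps="-2.5 -4.2 0 -0.05; -5 -8.5 0 -0.1; -7.5 -13 0 -0.15; -9.5 -16.5 0 -0.2; -10.4 -18.5 0 -0.23; -10.9 -19.3 0 -0.243; -10.9 -19.3 0 -0.243; -10.9 -19.3 0 -0.243",
)

```text
time: 4.95
ee_pos: [364.5, -29.8, 397.7]
orientation: [[0.866, 0.5, 0.001], [0.5, -0.866, -0.001], [0.0, 0.001, -1.0]]
force: [0.4, 0.1, -1.7]
opening: 21.3
gripper_force: 59.3
```

```bash
python3 - <<'E'
from h import *
np.set_printoptions(precision=2,suppress=True)
m=r.camera_model("wrist"); im=r.get_image("wrist"); cv2.imwrite("pics/w2.png",im[:,:,::-1])
s=r.sense(); print(s["ee_pos"],s["qpos"],s["orientation"],s["opening"]); print(-m["R"].T@m["t"])
for k in ("orange","blue","green"):
  for c,a,p in blobs(im,k):
    print(k,c,a,*[onz(m,c,z)[:2] for z in (85,110,120)],np.ptp(p,axis=0))
E
```

```text
[364.72 -30.   397.84] [-15.72 -21.95 125.14  -0.03  76.77  44.33] [[ 0.87  0.5   0.  ]
 [ 0.5  -0.87 -0.  ]
 [ 0.    0.   -1.  ]] 21.22000291788077
[428.97   7.79 366.32]
orange [304.35  80.5 ] 46 [450.16  32.94] [448.28  30.7 ] [447.53  29.81] [7. 5.]
orange [305.45 100.02] 114 [435.57  23.54] [434.98  22.14] [434.75  21.58] [ 6. 18.]
orange [316.32 172.79] 339 [380.1  -20.28] [384.44 -17.79] [386.18 -16.79] [18. 18.]
orange [420.47 215.09] 55 [ 396.09 -139.29] [ 399.01 -126.22] [ 400.18 -120.99] [9. 9.]
orange [317.11 278.9 ] 1364 [273.99 -82.47] [287.76 -74.45] [293.27 -71.24] [ 14. 104.]
orange [375.57 245.71] 7 [ 342.21 -117.32] [ 349.92 -106.21] [ 353.01 -101.76] [1. 3.]
orange [416.28 258.49] 208 [ 351.79 -166.09] [ 358.65 -150.64] [ 361.39 -144.46] [44. 27.]
blue [257.57  54.68] 53 [448.39  80.91] [446.66  74.41] [445.97  71.81] [7. 9.]
blue [250.28  70.56] 141 [432.97  80.61] [432.61  74.13] [432.47  71.55] [17. 15.]
blue [536.26 346.97] 58 [ 324.67 -386.31] [ 333.94 -351.28] [ 337.64 -337.27] [ 9. 13.]
```

View pics/w2.png

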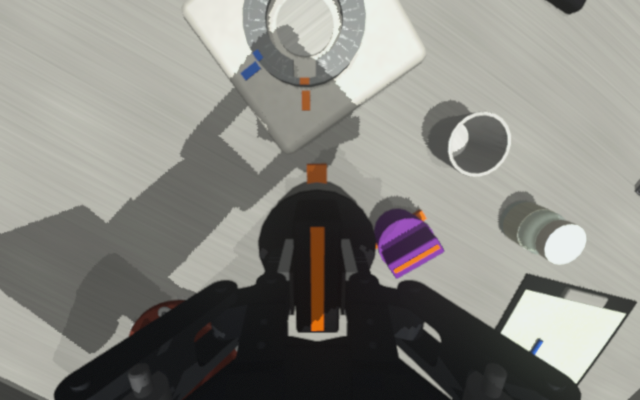

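The wrist view shows the held cup with its wing line at (317,279) and a lug at (316,172). The collar's near slot mark is at (304,80), which agrees with the scene estimate, but the collar is cut off at the top. I'll move 7 cm forward to see all of it.

>>> drive_tool(
  steps="1 -0.2 0 0; 2.5 -0.5 0 0; 4 -0.8 0 0; 5.5 -1.1 0 0; 6.5 -1.1 0 0; 7 -1.1 0 0; 7 -1.1 0 0; 7 -1.1 0 0",
)

```text
time: 5.8
ee_pos: [419.1, 15.0, 397.5]
orientation: [[0.866, 0.5, -0.001], [0.5, -0.866, -0.0], [-0.001, -0.0, -1.0]]
force: [-0.2, -0.0, -2.4]
opening: 21.2
gripper_force: 59.2
```

```bash
python3 - <<'E'
from h import *
np.set_printoptions(precision=2,suppress=True)
m=r.camera_model("wrist"); im=r.get_image("wrist"); cv2.imwrite("pics/w3.png",im[:,:,::-1])
s=r.sense(); print(s["ee_pos"],s["orientation"][:,0],s["opening"]); z0=s["ee_pos"][2]-238
for k in ("orange","blue"):
  for c,a,p in blobs(im,k):
    if 200<c[0]<420: print(k,c,a,*[onz(m,c,z)[:2] for z in (85,110,z0+92,z0+14)],np.ptp(p,axis=0))
    if a>1000:
      w=np.array([onz(m,q,z0+92)[:2] for q in p]); cc=w.mean(0); u=np.linalg.svd(w-cc,full_matrices=False)[2][0]; print("wing",cc,np.degrees(np.arctan2(u[1],u[0])),np.ptp((w-cc)@u))
E
```

```text
[418.9   14.97 397.51] [ 0.87  0.5  -0.  ] 21.084803723255906
orange [318.13  39.43] 198 [540.73  84.35] [535.64  81.53] [506.8   65.58] [522.7   74.37] [ 8. 26.]
orange [316.56 171.69] 374 [435.31  25.13] [439.59  27.58] [463.86  41.45] [450.48  33.81] [18. 23.]
orange [317.07 277.58] 1329 [329.62 -36.52] [343.31 -28.58] [420.8   16.34] [378.09  -8.42] [ 13. 103.]
wing [420.25  16.01] -149.69979280872812 55.590352222700446
orange [232.58 354.79] 24 [176.07  -0.2 ] [203.43   4.5 ] [358.25  31.13] [272.92  16.45] [5. 5.]
blue [370.95  69.85] 185 [543.1   29.47] [537.79  31.53] [507.76  43.22] [524.32  36.78] [22. 19.]
blue [269.02 144.05] 161 [435.87  79.44] [440.1   77.06] [464.08  63.57] [450.87  71.01] [20. 18.]
```

View pics/w3.png

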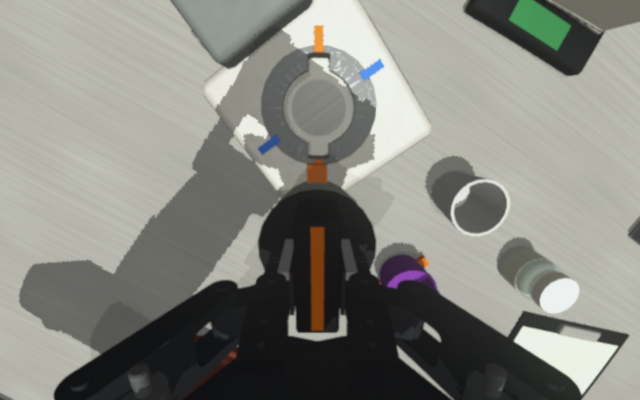

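The collar is centred at about (319,105) in the wrist view. The blue marks at (371,70) and (269,144) give a mill axis of (489.2,54.4) and a yaw of -25.0°, which puts the slots at 30°. The wing is at 30.3°. I'll move over the collar and lower the cup.

>>> drive_tool(
  steps="1.5 0 0 0; 3.5 0 0 0; 5.5 0.1 0 0; 7 0.1 0 0; 7.9 0.1 0 0; 7.9 0.1 1 0; 7.9 0.1 2.5 0; 7.9 0.1 3.5 0",
)

```text
time: 6.65
ee_pos: [486.8, 53.5, 360.9]
orientation: [[0.866, 0.5, -0.003], [0.5, -0.866, -0.0], [-0.003, -0.001, -1.0]]
force: [0.3, 0.3, -2.4]
opening: 21.0
gripper_force: 59.3
```

>>> drive_tool(
  steps="0 0 0.5 0; 0 0 1 0; 0 0 1.5 0; 0 0 2 0; 0 0 2.3 0; 0 0 2.6 0; 0 0 2.8 0; 0 0 2.8 0",
)

```text
time: 7.45
ee_pos: [488.1, 53.9, 334.6]
orientation: [[0.866, 0.5, 0.001], [0.5, -0.866, -0.0], [0.0, 0.0, -1.0]]
force: [0.3, -0.3, -2.9]
opening: 20.9
gripper_force: 59.2
```

>>> drive_tool(
  steps="0 0 0.2 0; 0 0 0.4 0; 0 0 0.6 0; 0 0 0.8 0; 0 0 0.9 0; 0 0 1 0; 0 0 1 0; 0 0 1 0",
)

```text
time: 8.25
ee_pos: [488.2, 53.9, 325.0]
orientation: [[0.866, 0.5, 0.001], [0.5, -0.866, 0.0], [0.001, 0.0, -1.0]]
force: [-2.2, 0.8, 4.4]
opening: 21.1
gripper_force: 60.2
```

>>> drive_tool(
  steps="0 0 0.05 0.07; 0 0 0.05 0.14; 0 0 0.05 0.21; 0 0 0.05 0.28; 0 0 0.05 0.35; 0 0 0.05 0.42; 0 0 0.05 0.49; 0 0 0.05 0.49",
)

```text
time: 9.05
ee_pos: [488.7, 53.6, 325.0]
orientation: [[0.999, 0.034, 0.003], [0.034, -0.999, -0.001], [0.003, 0.001, -1.0]]
force: [0.4, -1.4, 5.0]
opening: 21.1
gripper_force: 60.2
```

```bash
python3 - <<'E'
from h import *
s=r.sense(); print(s["force"],s["torque"],s["opening"],s["qpos"])
E
```

```text
[ 0.4280233  -1.44472334  5.04211845] [-0.23962175 -0.20495218 -0.08278197] 21.111534343911 [-1.91252063e+00  9.61382715e-01  1.14206968e+02 -4.99122910e-02
  6.46595748e+01  8.61632357e+01]
```

>>> drive_tool(
  steps="0 0 0 0.07; 0 0 0 0.14; 0 0 0 0.21; 0 0 0 0.28; 0 0 0 0.35; 0 0 0 0.42; 0 0 0 0.48; 0 0 0 0.5",
)

```text
time: 9.85
ee_pos: [488.7, 54.0, 324.8]
orientation: [[0.895, -0.446, 0.003], [-0.446, -0.895, -0.0], [0.003, -0.001, -1.0]]
force: [2.6, 0.9, 4.2]
opening: 21.0
gripper_force: 62.9
```

```bash
python3 - <<'E'
from h import *
s=r.sense(); x=s["orientation"][:,0]; print(np.degrees(np.arctan2(x[1],x[0])),s["force"],s["torque"],s["qpos"])
E
```

```text
-26.46316886992638 [2.57102599 0.87082145 4.19979809] [ 0.27881412 -0.33952687  1.4600269 ] [-1.87419122e+00  9.73144217e-01  1.14216938e+02 -1.59562618e-02
  6.46300930e+01  1.14595700e+02]
```

>>> drive_tool(
  steps="0 0 0 0; 0 0 -0.1 0; 0 0 -0.2 0; 0 0 -0.2 0; 0 0 -0.2 0; 0 0 -0.2 0; 0 0 -0.2 0; 0 0 -0.2 0",
  fingers=1,
)

```text
time: 10.65
ee_pos: [488.0, 53.9, 326.2]
orientation: [[0.893, -0.449, -0.0], [-0.449, -0.893, -0.0], [-0.0, 0.0, -1.0]]
force: [0.7, -0.3, 0.2]
opening: 85.6
gripper_force: 0.0
```

>>> drive_tool(
  steps="0 0 -1 0; 0 0 -3 0; 0 0 -6 0; -1 0 -9 0; -2.5 0 -11 0; -4 0 -12 0; -5 0 -12 0; -5 0 -12 0",
)

```text
time: 11.45
ee_pos: [442.5, 76.8, 446.4]
orientation: [[0.894, -0.449, 0.001], [-0.449, -0.894, 0.0], [0.0, -0.0, -1.0]]
force: [0.0, -0.2, -1.6]
opening: 85.2
gripper_force: 0.0
```

```bash
python3 - <<'E'
from h import *
np.set_printoptions(precision=2,suppress=True)
m=r.camera_model("wrist"); im=r.get_image("wrist"); cv2.imwrite("pics/w4.png",im[:,:,::-1])
s=r.sense(); print(s["ee_pos"],s["orientation"],s["opening"],s["force"])
for c,a,p in blobs(im,"orange",100):
    w=np.array([onz(m,q,181)[:2] for q in p]); cc=w.mean(0); u=np.linalg.svd(w-cc,full_matrices=False)[2][0]; print("orange",c,a,cc,np.degrees(np.arctan2(u[1],u[0])),np.ptp((w-cc)@u))
for c,a,p in blobs(im,"blue",30): print("blue",c,a,onz(m,c,85),onz(m,c,110))
# button by two fixed views
P=[]
for n in ("scene","side"):
    mm=r.camera_model(n); g=r.get_image(n); cv2.imwrite(f"pics/{n}4.png",g[:,:,::-1])
    for c,a,p in blobs(g,"green",60):
        if abs(c[0]-(420 if n=="scene" else 317))<15:
            P.append(ray(mm,c)); print(n,c,a,[onz(mm,c,z)[:2] for z in (115,125,135)])
for c,a,p in blobs(im,"green",60): print("wg",c,a,[onz(m,c,z)[:2] for z in (115,125,135)])
(c1,d1),(c2,d2)=P; t=np.linalg.lstsq(np.c_[d1,-d2],c2-c1,rcond=None)[0]; print(c1+t[0]*d1,c2+t[1]*d2)
E
```

```text
[442.85  76.52 445.84] [[ 0.89 -0.45 -0.  ]
 [-0.45 -0.89 -0.  ]
 [ 0.    0.   -1.  ]] 85.35395077193711 [-0.94 -0.46 -0.22]
orange [272.24 106.78] 120 [530.69  72.25] -155.0882371333415 16.092718145342392
orange [315.77 142.98] 544 [489.61  54.34] 155.19553379867224 55.188824309600136
orange [531.5 158.1] 185 [ 397.02 -105.49] 153.80765227835124 38.663124479493725
blue [314.57  81.07] 135 [542.37  29.72  85.  ] [539.84  30.76 110.  ]
blue [317.66 186.45] 71 [434.91  79.77  85.  ] [440.52  77.03 110.  ]
scene [420.53 249.48] 221 [array([529.98, 172.06]), array([538.46, 174.37]), array([546.95, 176.67])]
side [316.09 250.55] 158 [array([547.67, 156.22]), array([546.55, 167.37]), array([545.42, 178.51])]
wg [180.98 143.3 ] 841 [array([548.92, 184.8 ]), array([547.59, 180.09]), array([546.26, 175.39])]
[545.49 176.28 133.29] [545.63 176.43 133.13]
```

View pics/w4.png

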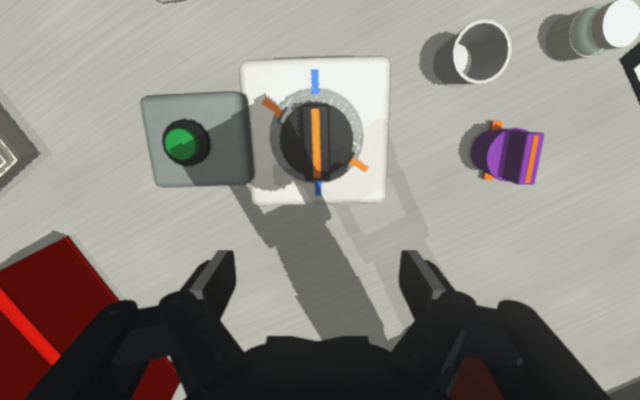

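The wing lies along the blue marks: its line runs from (316,110) to (316,178), at -24.8° and centred at (489.6,54.3). The cup is locked. The button is at (546,176) with its top at about z = 134, so next I'll press it with the fingers shut.

>>> drive_tool(
  steps="1 -3 0 0; 2.5 -7 0 0; 4 -11 1 0; 4.8 -13.5 3 0; 4.8 -13.5 6 0; 4.8 -13.5 8.5 0; 4.8 -13.5 10 0; 4.8 -13.5 10.5 0",
  fingers=-1,
)

```text
time: 12.4
ee_pos: [546.3, 174.9, 338.0]
orientation: [[0.893, -0.45, -0.005], [-0.45, -0.893, -0.001], [-0.004, 0.003, -1.0]]
force: [0.3, 0.4, -0.1]
opening: 0.1
gripper_force: 0.0
```

>>> drive_tool(
  steps="0 0 0.8 0; 0 0 1.4 0; 0 0 1.9 0; 0 0 2.3 0; 0 0 2.6 0; 0 0 2.9 0; 0 0 3.1 0; 0 0 3.1 0",
)

```text
time: 13.2
ee_pos: [546.9, 175.4, 310.3]
orientation: [[0.893, -0.449, 0.0], [-0.449, -0.893, 0.0], [0.0, -0.0, -1.0]]
force: [-0.9, -0.6, 1.1]
opening: -0.1
gripper_force: 0.7
```

>>> drive_tool(
  steps="0 0 0.1 0; 0 0 0.2 0; 0 0 0.3 0; 0 0 0.4 0; 0 0 0.5 0; 0 0 0.6 0; 0 0 0.7 0; 0 0 0.7 0",
)

```text
time: 14.0
ee_pos: [547.1, 175.5, 304.4]
orientation: [[0.893, -0.449, 0.0], [-0.449, -0.893, -0.0], [0.0, 0.0, -1.0]]
force: [-3.2, -0.3, 8.3]
opening: 0.2
gripper_force: 4.4
```

>>> drive_tool(
  steps="0 0 0.1 0; 0 0 0.1 0; 0 0 0.2 0; 0 0 0.2 0; 0 0 0.2 0; 0 0 0.2 0; 0 0 0.2 0; 0 0 0.2 0",
)

```text
time: 14.8
ee_pos: [547.2, 175.5, 304.3]
orientation: [[0.893, -0.449, -0.0], [-0.449, -0.893, -0.0], [-0.0, 0.0, -1.0]]
force: [-7.7, -1.8, 17.4]
opening: 0.2
gripper_force: 8.2
```

>>> drive_tool(
  steps="0 0 -0.5 0; 0 0 -1.5 0; 0 0 -3 0; 0 0 -5 0; 0 0 -7.5 0; 0 0 -10 0; 0 0 -12 0; 0 0 -12 0",
)

```text
time: 15.6
ee_pos: [548.0, 175.6, 425.7]
orientation: [[0.893, -0.449, 0.008], [-0.449, -0.893, 0.002], [0.006, -0.005, -1.0]]
force: [0.5, -0.2, 0.6]
opening: 0.5
gripper_force: 0.0
```

```bash
python3 - <<'E'
from h import *
np.set_printoptions(precision=2,suppress=True)
print(r.sense()["force"])
a=[]
for n in ("scene","side"):
    im=r.get_image(n); a.append(im)
    for c,k,p in blobs(im,"green",60): print(n,c,k)
cv2.imwrite("pics/end.png",a[0][:,:,::-1])
E
```

```text
[ 0.52 -0.23  0.6 ]
scene [420.93 249.48] 218
side [267.65 205.  ] 210
side [316.52 251.08] 151
```

View pics/end.png

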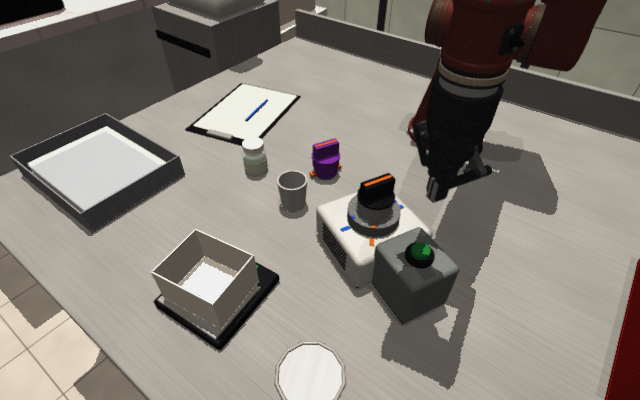

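The button bottomed out at 17 N with no further travel and has sprung back up, seen at (420,252). The cup sits locked in the collar at (376,200), the other things are where they were, and the arm is clear.

```bash
python3 -c "
from cell import r
print(r.hand_in())"
```

```text
the job is handed in; nothing more can be done
None
```

The cup is locked home at the stop in the mill, the start button was then pressed fully down and released, and the job was handed in at about 16 s (the hand-in returned no verdict).

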